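Feed a mortar cube to the end stop of a locked slide stage

TASK

The mortar cube rides in the nest of a slide carriage that is locked in its start position. With the fingertips press the carriage's lock button down and, keeping it down all the way, push the carriage along its rails until it is right up against the end stop; then let the button come up so that the lock catches there. Pick nothing up, do not touch the cube, and leave the other things on the worktop where they are.

Things in the scene. Friction and masses are not known exactly. Their poses are not given: they have to be found in the camera images.
- stage: Fixed slide stage: aluminium base plate 124 x 310 x 12 mm with two steel guide rails. Origin: at worktop height under the middle of the rails. y axis: along the rails from the start end to the end stop (the travel; at zero yaw to the robot's left, yaw up to 0.5 rad either way); x axis: across them. On its +x side a dark steel lock rack 41 mm high with downward teeth 10 mm apart.
- carriage (a joint): Travel of the carriage along the stage's +y in m: 0 at the locked start, 0.095 to 0.145 at the end stop. A grey block 64 mm across, 120 mm long, deck at z = 38 mm; sliding takes about 2.5 N. Rear half: the cube's nest; front half: the lock button; at its front edge an upright thumb wall (46 mm across, top z = 68 mm), its rear face 23 mm ahead of the button's centre, on which a fingertip can push.
- lock_button (a joint): How far the lock button is pressed, in m: 0 up, 0.008 fully down (spring, 2.5 N to start, 7.5 N fully down; returns when let go). Up, its cross pin sits between rack teeth and blocks the carriage (1 mm play); pressed 4 mm or more it is clear. Let go on the way it locks between the next teeth. At the end a catch tooth on the stop lets it come up only when the carriage is fully home.
- button_top (a point): Centre of the top face of the black ribbed lock button, a rectangular pad 38 mm across the rails and 34 mm along them, its top at z = 50 mm when up and 42 mm when down. The point moves with the button; its axes are parallel to the stage's.
- carriage_nose (a point): Middle of the front face of the carriage's rubber nose pad, which meets the end stop; z = 28 mm. Moves with the carriage; axes parallel to the stage's.
- stop_face (a point): Middle of the contact face of the end stop, a dark steel block 82 x 24 mm, 42 mm high, with a black clamp knob up to z = 54 mm, fixed across the rails at a place that varies; z = 28 mm. Axes parallel to the stage's, the face looks to -y. On its +x side an arm 41 mm high with the catch tooth reaches 42 mm back towards the carriage.
- nest (a point): Middle of the floor of the carriage's cube nest, at z = 38 mm; a square steel lip 8 mm high surrounds it, 45 mm clear inside. Its centre is 55 mm behind the button's centre. Moves with the carriage.
- cube_center (a point): Centre of the 40 mm mortar cube in the nest (its top at z = 78 mm). It rides along; not to be touched by the robot.
- cube: The same cube; origin at the centre of its underside.
- spare_cube_center (a point): Centre of another 40 mm mortar cube, standing on the worktop beside the stage; leave it alone.
- tin: Round white sample tin with lid, 60 mm across, 40 mm high, on the worktop; origin at the centre of its underside; leave it alone.
- watch: Black stopwatch, 71 x 60 x 19 mm, lying on the worktop; origin at the centre of its underside; leave it alone.
Mind the look-alikes: they are no part of the job. Leave any black or pink look-alike of the cube alone.

How it is judged:
By the outcome, as a careful person would: the job done as asked, in the order asked, and still so for the second after the job is handed in, with the robot touching nothing.
It also fails if it takes over 38 s, if anything falls off the work surface, if the arm or the gripper's body presses on something with over 40 N, if the wrist force passes 120 N, or if a joint passes its speed limit or range.

ROBOT

A 6-joint arm with a two-finger parallel gripper is mounted at the origin on a cart in front of the work surface, level with it; the furniture and walls round the work are solid. World frame = base frame: x ahead of the robot, y to its left, z up, the work surface at z = 0. Lengths are in m, angles in rad, forces in N, time in s.
With the tool pointing down it reaches from about 0.35 to 0.975 m from the base axis. Payload 7.1 kg.
Tool frame: the origin (TCP) lies at the very end of the fingers, on their centre line; the grasp point (between the pads) lies 19 mm behind it (robot.grip_point_offset is the distance from the TCP to the grasp point, in m); z points along the fingers, y is the direction in which the jaws open and shut (so a half turn about z gives the same grasp; the last joint's range is limited). The gripper opens to 88 mm and grips with 3 to 60 N. Pads are 20 mm wide; open, the fingers measure 115 mm over their backs; the gripper's body (75 mm by 178 mm) begins 61 mm behind the grasp point.
Start: joints at [1.14, 0.423, 1.63, -0, 1.089, -0.019], TCP at [0.25, 0.573, 0.223] pointing down, gripper open.
Joint ranges: [-3, 3], [-0.9, 2.11], [0.09, 2.58], [-1.31, 4.45], [0.11, 2.69], [-2.54, 2.54]. Speed limits (rad/s): [2.39, 2.39, 3.01, 3.14, 3.14, 3.14].

INTERFACE

Orientations are given as a unit quaternion [w, x, y, z].
In Python, from workcell import robot gives the robot as it stands.
- The arm moves only by the tool move_arm, never from a script. Its argument "deltas" is a list that holds one entry, the list of rows, each a list of 6 numbers: the shift along the world's x, y, z as a fraction of full scale, then the turn, a rotation vector about the world's x, y, z as a fraction of full scale. A call has 1 to 10 rows; each row is the pose to reach, as a shift and turn from the pose commanded when the call began; what a row does not reach only later rows make up. Full scale, the value 1, is 0.08 m for a shift and 90 degrees for a turn. A row lasts 1/10 s, in which the tool goes at most 50 mm and 8.59 degrees, less where a joint would pass 70% of its speed; a pose out of reach is approached as far as the arm can. A call with a number of a shift or a turn outside -1 to 1 is refused whole. A call with a gripper value outside its range is refused whole. "gripper" is the gripper command: -1 is shut, 1 is fully open, values between are in proportion, set as the call begins (left out, the last holds). The fingers move at their own pace and stop on an object; the grip force is fixed at half the most. Time passes only in rows, so rows that repeat a pose let the fingers close. It gives the time, the measured TCP pose, the force and the opening at its end, in the units of the state.
- robot.get_state(): the state, without advancing time (a new reading comes with each control period).
- robot.capture(name): name is "scene" or "top"; returns a dict with "color" (384x512x3 uint8, blue, green, red), "fx", "fy", "cx", "cy" (pixels), "camera_from_world" (4x4, takes a point from world to camera coordinates). Camera axes: x right, y down, z forward; pixel columns grow to the right and rows downward; lengths in m; the calibration is good to about 2 mm. A picture is of the moment at which its call begins. There is no depth.
- robot.close_job(): hands the job in, once; it reports no verdict.
The state is a dict: "clock": time; "joint_pos": joint angles; "qd": joint speeds; "effort": joint torques, N m; "ee_pos": TCP position; "eef_rot": TCP orientation; "force": force on the tool from outside, world axes, zero at the start; "torque": the same for the moment, N m; "width": finger opening in m.
Only numpy, scipy, OpenCV 4.12 (cv2) and the standard library are available. Lean on these libraries where they do the work, as an engineer would, in place of code of your own. Each camera call takes 0.05 s, during which the arm holds its last target.

## Working session

There is one attempt and no reset: what is moved stays moved. The work goes in short steps, Python scripts to look and compute and a tool call to move; the robot and the scene stay as the last step left them, time stands still between calls to the robot, and variables do not carry over. Pictures are saved under pics/ and viewed, and the job is handed in when it is done.

Besides the shell and the picture viewer there is one more tool, called after ">>>" by a JSON object that holds its "method" and its "body". move_arm: Moves the arm, as the interface text tells. Its arguments: {"type":"object","properties":{"deltas":{"type":"array"},"gripper":{"type":"number"}},"required":["deltas"]}

```bash
mkdir -p pics; ls; python3 - <<'E'
from workcell import robot
import cv2,json
print(robot.get_state())
import pickle
d={}
for n in("scene","top"):
    c=robot.capture(n);d[n]=c;cv2.imwrite(f"pics/{n}0.png",c["color"])
    print(n,c["fx"],c["fy"],c["cx"],c["cy"],c["camera_from_world"])
pickle.dump(d,open("cap0.pkl","wb"))
E
```

```text
pics
{'clock': 0.0, 'joint_pos': array([ 1.13998756e+00,  4.23843284e-01,  1.63071432e+00,  1.07380530e-05,
        1.08860197e+00, -1.90286748e-02]), 'qd': array([ 0.00029111,  0.00100845, -0.00189766,  0.00246591,  0.0022233 ,
        0.00017372]), 'effort': array([ 2.78452870e-03, -5.44647253e+01, -2.73665750e+01,  6.45217183e-02,
        2.27542670e-02, -1.35951768e-04]), 'ee_pos': array([0.24990075, 0.57223782, 0.22189063]), 'eef_rot': array([-1.79367201e-04,  2.04440867e-01,  9.78878602e-01, -7.62662580e-04]), 'force': array([ 1.23016413,  0.1535985 , -0.58987314]), 'torque': array([-0.03311969,  0.04905386,  0.04613613]), 'width': 0.08760663805926186}
scene 498.2065200059175 498.2065200059175 245.52968588684226 184.47103363487955 [[ 0.56544511 -0.82460759  0.01715069 -0.37397122]
 [-0.63347192 -0.44750934 -0.63122794  0.29405578]
 [ 0.52819045  0.34606027 -0.77540773  1.34590313]
 [ 0.          0.          0.          1.        ]]
top 360.5454775369084 360.5454775369084 250.10552113185733 194.5002953148783 [[ 0.02139584 -0.99927085  0.03162271 -0.13213531]
 [-0.99837052 -0.02302882 -0.05221098  0.46490861]
 [ 0.05290115 -0.03045409 -0.99813527  1.17249401]
 [ 0.          0.          0.          1.        ]]
```

View pics/scene0.png

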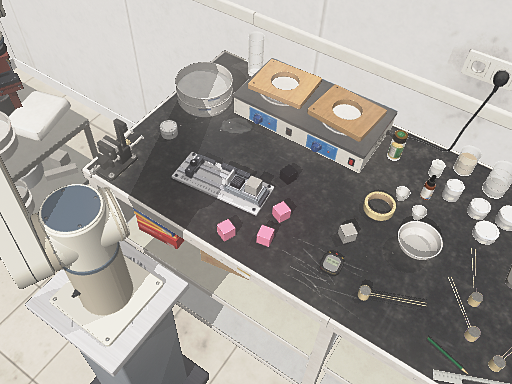

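View pics/top0.png

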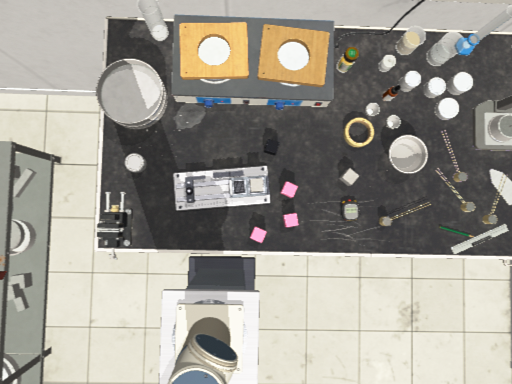

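```bash
python3 - <<'E'
import pickle,cv2
d=pickle.load(open("cap0.pkl","rb"))
c=d["top"]["color"][155:220,165:285];cv2.imwrite("pics/topz.png",cv2.resize(c,None,fx=6.5,fy=6.5,interpolation=cv2.INTER_CUBIC))
c=d["scene"]["color"][145:220,165:285];cv2.imwrite("pics/scenez.png",cv2.resize(c,None,fx=6.5,fy=6.5,interpolation=cv2.INTER_CUBIC))
E
```

```text
(no output)
```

View pics/topz.png

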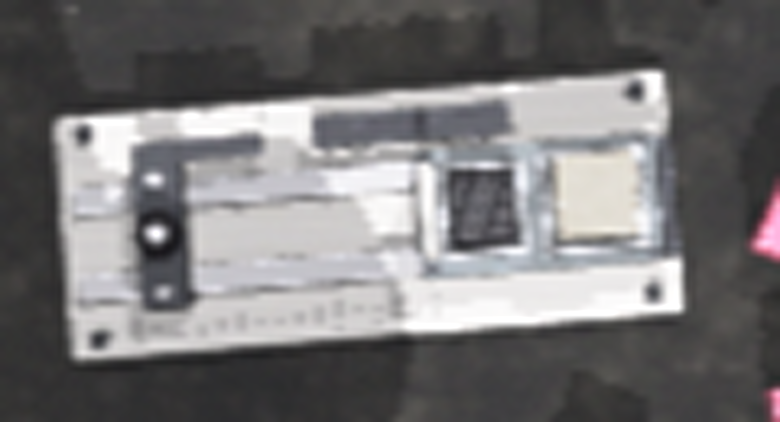

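View pics/scenez.png

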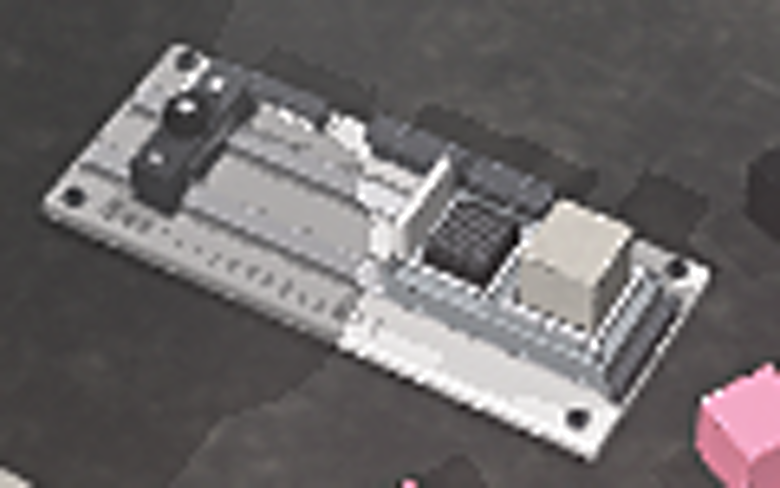

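```bash
cat > h.py <<'E'
import pickle,numpy as np
d=pickle.load(open("cap0.pkl","rb"))
def ray(c,u,v,z):
    M=c["camera_from_world"];R=M[:3,:3];C=-R.T@M[:3,3]
    w=R.T@np.array([(u-c["cx"])/c["fx"],(v-c["cy"])/c["fy"],1]);return C+w*(z-C[2])/w[2]
def zt(X,Y,z): return ray(d["top"],(X+.5)/6.5-.5+165,(Y+.5)/6.5-.5+155,z)
def zs(X,Y,z): return ray(d["scene"],(X+.5)/6.5-.5+165,(Y+.5)/6.5-.5+145,z)
E
python3 - <<'E'
from h import *
np.set_printoptions(precision=4,suppress=True)
T=[zt(*p,.012) for p in [(57,117),(663,70),(685,312),(74,360)]]
S=[zs(*p,.012) for p in [(180,42),(712,268),(592,455),(45,205)]]
for n,P in(("top",T),("scene",S)):
    P=np.array(P);c=P.mean(0);a=(P[0]-P[1])+(P[3]-P[2]);yaw=np.arctan2(-a[0],a[1])
    print(n,P[:,:2].tolist(),c,"yaw",yaw,np.linalg.norm(P[0]-P[1]),np.linalg.norm(P[1]-P[2]))
print("btn top",zt(486,209,.05),"scene",zs(470,235,.05))
print("cube",zt(597,196,.078),zs(577,233,.078))
print("stop",zt(186,160,.042),zt(193,302,.042), "scene", zs(250,95,.042),zs(185,180,.042))
print("wall top",zt(424,165,.068),zt(424,262,.068),zs(447,157,.068),zs(400,225,.068))
c=d["top"];M=c["camera_from_world"]; print(-M[:3,:3].T@M[:3,3])
E
```

```text
top [[0.5341529300094172, 0.13200062314420163], [0.5659115147174417, -0.17440298199788223], [0.4426817216745958, -0.1879383689220106], [0.4116563053548031, 0.11952197679159207]] [ 0.4886 -0.0277  0.012 ] yaw 0.10192233436581973 0.3080450891456035 0.1239709183339726
scene [[0.5364640528410634, 0.1304648003322072], [0.5680790060312915, -0.17342896197952945], [0.44131790653598985, -0.18772850162981475], [0.41206109804204044, 0.11663623437674497]] [ 0.4895 -0.0285  0.012 ] yaw 0.09974338542112164 0.3055338345211584 0.1275650938911889
btn top [ 0.4899 -0.0858  0.05  ] scene [ 0.4914 -0.0832  0.05  ]
cube [ 0.4953 -0.1389  0.078 ] [ 0.502  -0.1363  0.078 ]
stop [0.5112 0.0626 0.042 ] [0.4412 0.0571 0.042 ] scene [0.5075 0.0611 0.042 ] [0.4455 0.053  0.042 ]
wall top [ 0.5092 -0.0553  0.068 ] [ 0.4622 -0.0565  0.068 ] [ 0.5123 -0.055   0.068 ] [ 0.4652 -0.0614  0.068 ]
[ 0.405  -0.0856  1.1988]
```

>>> {"method": "move_arm", "body": {"deltas": [[[0.19,-0.5,0.2,0,0,-0.042],[0.375,-1,0.375,0,0,-0.084]]], "gripper": -1}}

```text
clock: 0.3
ee_pos: [0.2798, 0.4919, 0.2519]
eef_rot: [-0.0, 0.269, 0.963, -0.001]
force: [1.4, -0.6, 0.6]
width: 0.0751
```

>>> {"method": "move_arm", "body": {"deltas": [[[0.19,-0.5,0,0,0,-0.042],[0.375,-1,0,0,0,-0.084]]]}}

```text
clock: 0.5
ee_pos: [0.3104, 0.4113, 0.2528]
eef_rot: [0.0, 0.332, 0.943, 0.0]
force: [1.2, 0.2, -0.3]
width: 0.059
```

>>> {"method": "move_arm", "body": {"deltas": [[[0.19,-0.5,0,0,0,-0.042],[0.375,-1,0,0,0,-0.084]]]}}

```text
clock: 0.7
ee_pos: [0.3402, 0.331, 0.2525]
eef_rot: [-0.0, 0.394, 0.919, -0.0]
force: [1.3, -0.2, 1.1]
width: 0.0434
```

>>> {"method": "move_arm", "body": {"deltas": [[[0.19,-0.5,0,0,0,-0.042],[0.375,-1,0,0,0,-0.084]]]}}

```text
clock: 0.9
ee_pos: [0.3702, 0.2511, 0.2526]
eef_rot: [-0.0, 0.454, 0.891, -0.0]
force: [0.8, 0.1, 0.3]
width: 0.0274
```

>>> {"method": "move_arm", "body": {"deltas": [[[0.19,-0.5,0,0,0,-0.042],[0.375,-1,0,0,0,-0.084]]]}}

```text
clock: 1.1
ee_pos: [0.4003, 0.1711, 0.2526]
eef_rot: [0.0, 0.512, 0.859, -0.0]
force: [0.8, -0.8, -0.4]
width: 0.0117
```

>>> {"method": "move_arm", "body": {"deltas": [[[0.19,-0.5,0,0,0,-0.042],[0.375,-1,0,0,0,-0.084]]]}}

```text
clock: 1.3
ee_pos: [0.4303, 0.091, 0.2526]
eef_rot: [-0.0, 0.567, 0.824, -0.0]
force: [1.0, -0.0, 1.2]
width: 0.0005
```

>>> {"method": "move_arm", "body": {"deltas": [[[0.19,-0.5,0,0,0,-0.042],[0.375,-1,0,0,0,-0.084]]]}}

```text
clock: 1.5
ee_pos: [0.4603, 0.011, 0.2526]
eef_rot: [-0.0, 0.62, 0.784, -0.0]
force: [0.9, -0.1, -0.1]
width: 0.0002
```

>>> {"method": "move_arm", "body": {"deltas": [[[0.19,-0.5,0,0,0,-0.042],[0.375,-1,0,0,0,-0.084],[0.375,-1,0,0,0,-0.084]]]}}

```text
clock: 1.8
ee_pos: [0.4916, -0.0711, 0.2526]
eef_rot: [0.001, 0.672, 0.741, -0.0]
force: [-0.1, 0.7, -0.4]
width: -0.0002
```

>>> {"method": "move_arm", "body": {"deltas": [[[0,-0.1,-0.5,0,0,0],[0,-0.1,-1,0,0,0]]]}}

```text
clock: 2.0
ee_pos: [0.4908, -0.0759, 0.1726]
eef_rot: [0.001, 0.67, 0.742, 0.001]
force: [0.3, -0.0, -0.8]
width: 0.0003
```

>>> {"method": "move_arm", "body": {"deltas": [[[0,0,-0.5,0,0,0],[0,0,-0.9,0,0,0],[0,0,-0.9,0,0,0],[0,0,-0.9,0,0,0]]]}}

```text
clock: 2.4
ee_pos: [0.4898, -0.0748, 0.1008]
eef_rot: [-0.001, 0.669, 0.743, -0.0]
force: [0.4, 0.1, -0.0]
width: 0.0003
```

```bash
python3 - <<'E'
from workcell import robot
import cv2,pickle
s=robot.get_state();print(s["ee_pos"],s["force"],s["eef_rot"])
d={}
for n in("scene","top"):
    c=robot.capture(n);d[n]=c
    i=c["color"][115:220,145:285];cv2.imwrite(f"pics/{n}1z.png",cv2.resize(i,None,fx=5.5,fy=5.5,interpolation=cv2.INTER_CUBIC))
pickle.dump(d,open("cap1.pkl","wb"))
E
```

```text
[ 0.48980671 -0.07477061  0.10078593] [ 0.44747208  0.14232022 -0.02910353] [-6.91786168e-04  6.69364517e-01  7.42933724e-01 -3.83203108e-04]
```

View pics/scene1z.png

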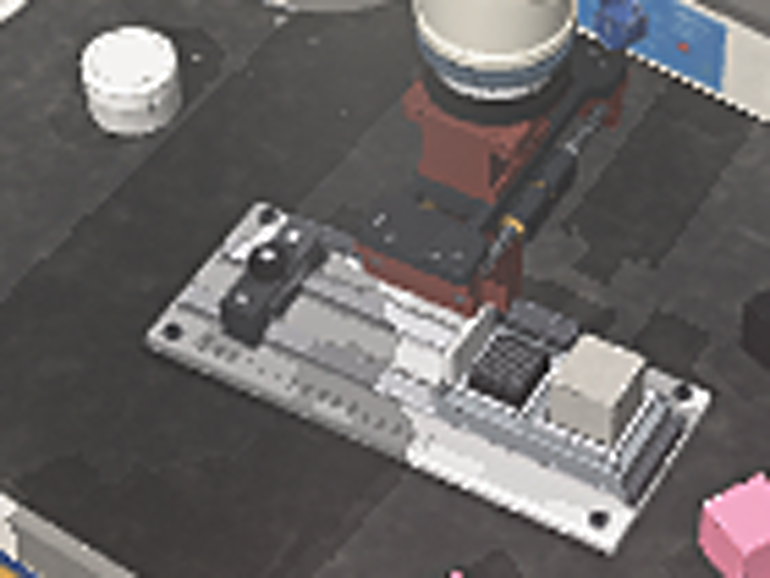

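View pics/top1z.png

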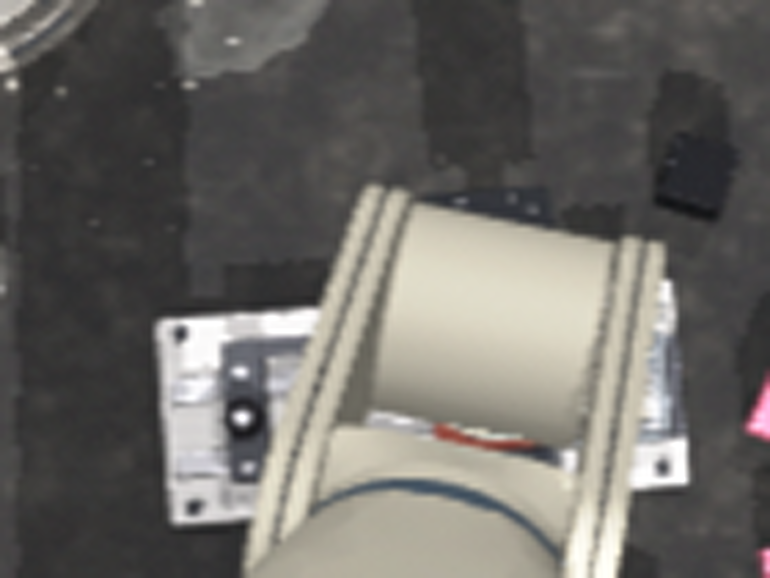

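```bash
python3 - <<'E'
import pickle,numpy as np
d=pickle.load(open("cap1.pkl","rb"))
c=d["scene"];M=c["camera_from_world"]
for p in [(.4898,-.0748,.1008),(.4898,-.0748,.12),(.4898,-.0748,.18),(.48,-.0748,.05)]:
    q=M[:3,:3]@p+M[:3,3];u=c["fx"]*q[0]/q[2]+c["cx"];v=c["fy"]*q[1]/q[2]+c["cy"];print(p,(u-145)*5.5,(v-115)*5.5)
E
```

```text
(0.4898, -0.0748, 0.1008) 491.5449677309596 297.41060658935544
(0.4898, -0.0748, 0.12) 491.5373399648705 274.20906396804276
(0.4898, -0.0748, 0.18) 491.51248602009974 198.6102776175876
(0.48, -0.0748, 0.05) 481.4641928724956 367.6320258831582
```

>>> {"method": "move_arm", "body": {"deltas": [[[0,-0.04,-0.3,0,0,0],[0,-0.04,-0.57,0,0,0],[0,-0.04,-0.57,0,0,0],[0,-0.04,-0.57,0,0,0]]]}}

```text
clock: 2.9
ee_pos: [0.491, -0.0785, 0.0565]
eef_rot: [0.001, 0.67, 0.743, 0.0]
force: [0.6, -0.2, 0.7]
width: 0.0002
```

>>> {"method": "move_arm", "body": {"deltas": [[[0,0,-0.04,0,0,0],[0,0,-0.08,0,0,0],[0,0,-0.08,0,0,0],[0,0,-0.08,0,0,0]]]}}

```text
clock: 3.3
ee_pos: [0.4911, -0.0786, 0.0493]
eef_rot: [0.001, 0.67, 0.743, 0.001]
force: [1.3, 0.5, 3.2]
width: 0.0005
```

>>> {"method": "move_arm", "body": {"deltas": [[[0,0,-0.04,0,0,0],[0,0,-0.08,0,0,0],[0,0,-0.08,0,0,0],[0,0,-0.08,0,0,0]]]}}

```text
clock: 3.7
ee_pos: [0.4911, -0.0786, 0.0426]
eef_rot: [0.001, 0.67, 0.743, 0.001]
force: [1.4, 0.4, 7.3]
width: 0.0006
```

>>> {"method": "move_arm", "body": {"deltas": [[[-0.003,0.03,0,0,0,0],[-0.006,0.06,0,0,0,0],[-0.009,0.09,0,0,0,0],[-0.012,0.12,0,0,0,0],[-0.015,0.15,0,0,0,0],[-0.015,0.15,0,0,0,0]]]}}

```text
clock: 4.3
ee_pos: [0.4898, -0.0666, 0.0426]
eef_rot: [0.001, 0.67, 0.743, 0.0]
force: [2.5, 0.4, 7.2]
width: -0.0
```

>>> {"method": "move_arm", "body": {"deltas": [[[-0.01,0.1,0,0,0,0],[-0.02,0.2,0,0,0,0],[-0.03,0.3,0,0,0,0],[-0.04,0.4,0,0,0,0],[-0.05,0.5,0,0,0,0],[-0.06,0.6,0,0,0,0]]]}}

```text
clock: 4.9
ee_pos: [0.4848, -0.0186, 0.0426]
eef_rot: [0.001, 0.67, 0.743, 0.0]
force: [1.4, -3.1, 7.3]
width: 0.0009
```

```bash
cat > look.py <<'E'
import sys
from workcell import robot
import cv2,pickle
k=sys.argv[1]
s=robot.get_state();print(s["clock"],s["ee_pos"],s["force"])
c=robot.capture("scene");pickle.dump(c,open(f"cap{k}.pkl","wb"))
i=c["color"][145:220,165:285];cv2.imwrite(f"pics/scene{k}.png",cv2.resize(i,None,fx=6.5,fy=6.5,interpolation=cv2.INTER_CUBIC))
E
python3 look.py 2
```

```text
4.9 [ 0.48478288 -0.01856038  0.04255159] [ 1.44979046 -3.14637635  7.29956998]
```

View pics/scene2.png

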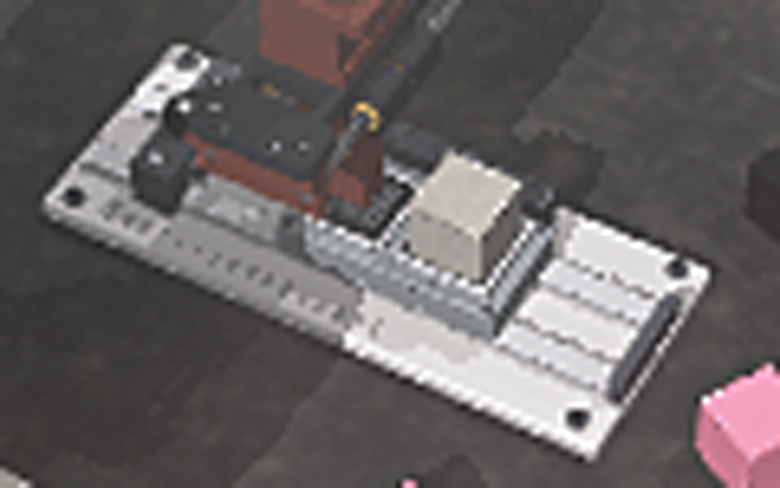

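>>> {"method": "move_arm", "body": {"deltas": [[[-0.008,0.08,0,0,0,0],[-0.016,0.16,0,0,0,0],[-0.024,0.24,0,0,0,0],[-0.032,0.32,0,0,0,0],[-0.04,0.4,0,0,0,0]]]}}

```text
clock: 5.45
ee_pos: [0.4814, 0.0134, 0.0425]
eef_rot: [0.0, 0.67, 0.743, 0.0]
force: [0.9, -3.2, 6.4]
width: 0.0001
```

```bash
python3 look.py 3; python3 -c "
from h import *
print(zs(577,233,.078),zs(467,187,.078))"
```

```text
5.45 [0.48137371 0.01343564 0.04249795] [ 0.86924517 -3.21442993  6.37201842]
[ 0.50201458 -0.13625797  0.078     ] [ 0.49547092 -0.07844765  0.078     ]
```

View pics/scene3.png

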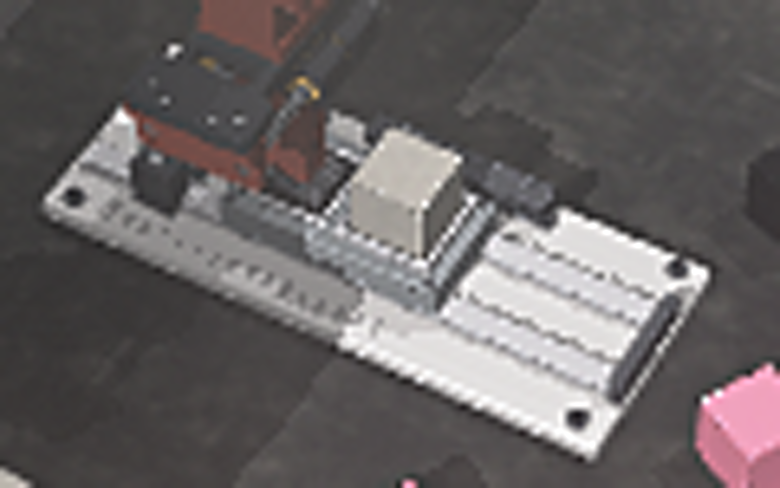

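>>> {"method": "move_arm", "body": {"deltas": [[[-0.004,0.04,0,0,0,0],[-0.008,0.08,0,0,0,0],[-0.012,0.12,0,0,0,0],[-0.015,0.15,0,0,0,0]]]}}

```text
clock: 5.9
ee_pos: [0.4801, 0.0254, 0.0425]
eef_rot: [0.0, 0.669, 0.743, 0.0]
force: [0.3, -3.0, 8.0]
width: 0.0004
```

>>> {"method": "move_arm", "body": {"deltas": [[[-0.002,0.02,0,0,0,0],[-0.004,0.04,0,0,0,0],[-0.005,0.05,0,0,0,0]]]}}

```text
clock: 6.2
ee_pos: [0.4797, 0.0293, 0.0425]
eef_rot: [0.0, 0.669, 0.743, 0.0]
force: [0.7, -2.4, 7.8]
width: 0.0004
```

>>> {"method": "move_arm", "body": {"deltas": [[[-0.002,0.02,0,0,0,0],[-0.004,0.04,0,0,0,0],[-0.005,0.05,0,0,0,0]]]}}

```text
clock: 6.5
ee_pos: [0.4793, 0.0333, 0.0425]
eef_rot: [0.0, 0.669, 0.743, 0.0]
force: [1.3, -2.3, 6.4]
width: 0.0005
```

```bash
python3 look.py 4
```

```text
6.5 [0.47929192 0.0333123  0.04245598] [ 1.28102915 -2.3086688   6.44136559]
```

View pics/scene4.png

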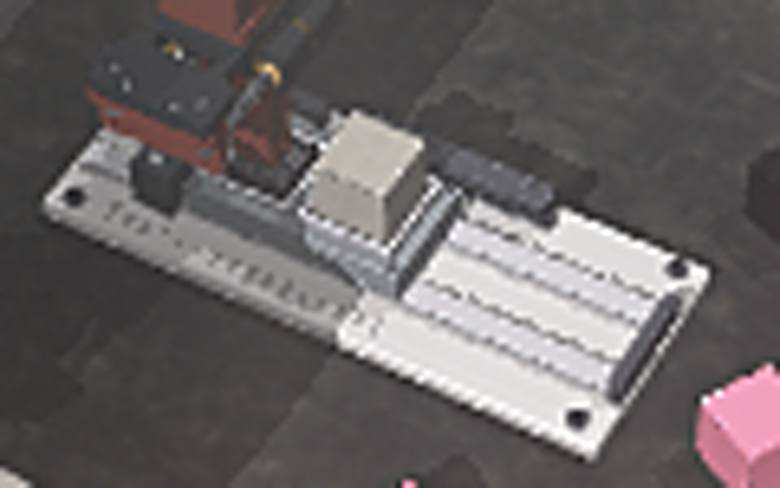

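>>> {"method": "move_arm", "body": {"deltas": [[[-0.0015,0.015,0,0,0,0],[-0.003,0.03,0,0,0,0],[-0.004,0.04,0,0,0,0]]]}}

```text
clock: 6.85
ee_pos: [0.4789, 0.0364, 0.0424]
eef_rot: [0.0, 0.669, 0.743, -0.0]
force: [1.1, -4.6, 7.4]
width: 0.0007
```

>>> {"method": "move_arm", "body": {"deltas": [[[-0.0015,0.015,0,0,0,0],[-0.003,0.03,0,0,0,0]]]}}

```text
clock: 7.05
ee_pos: [0.4787, 0.0386, 0.0424]
eef_rot: [0.0, 0.669, 0.743, -0.0]
force: [0.6, -4.8, 6.3]
width: 0.0004
```

>>> {"method": "move_arm", "body": {"deltas": [[[-0.0015,0.015,0,0,0,0],[-0.003,0.03,0,0,0,0],[-0.003,0.03,0,0,0,0]]]}}

```text
clock: 7.35
ee_pos: [0.4785, 0.0405, 0.0424]
eef_rot: [0.001, 0.669, 0.743, -0.0]
force: [1.2, -8.8, 6.5]
width: 0.0002
```

```bash
python3 look.py 5
```

```text
7.35 [0.47847464 0.04050971 0.04241488] [ 1.19213515 -8.8229977   6.50488496]
```

View pics/scene5.png

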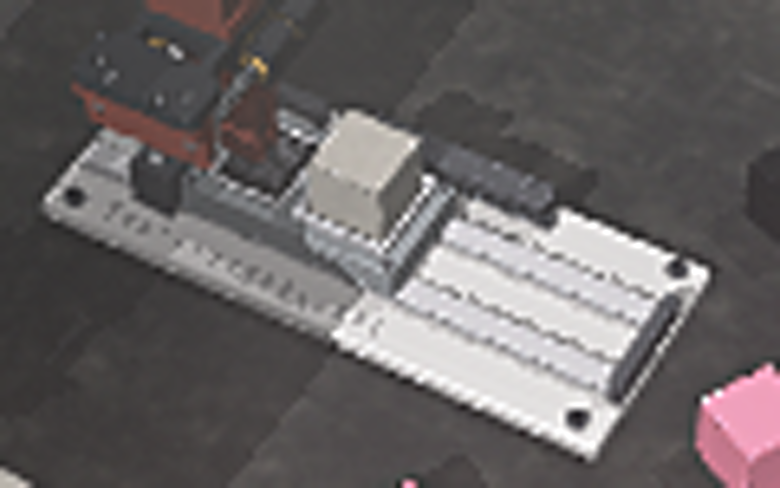

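>>> {"method": "move_arm", "body": {"deltas": [[[-0.0015,0.015,0,0,0,0],[-0.003,0.03,0,0,0,0],[-0.003,0.03,0,0,0,0],[-0.003,0.03,0,0,0,0]]]}}

```text
clock: 7.8
ee_pos: [0.4784, 0.0407, 0.0425]
eef_rot: [0.002, 0.669, 0.743, -0.001]
force: [1.7, -27.2, 7.2]
width: 0.0006
```

>>> {"method": "move_arm", "body": {"deltas": [[[0.002,-0.02,0,0,0,0],[0.002,-0.02,0,0,0,0]]]}}

```text
clock: 8.0
ee_pos: [0.4784, 0.0406, 0.0424]
eef_rot: [0.001, 0.669, 0.743, -0.001]
force: [1.7, -14.1, 7.2]
width: 0.0009
```

>>> {"method": "move_arm", "body": {"deltas": [[[0,0,0.025,0,0,0],[0,0,0.05,0,0,0],[0,0,0.075,0,0,0],[0,0,0.1,0,0,0],[0,0,0.11,0,0,0],[0,0,0.11,0,0,0]]]}}

```text
clock: 8.6
ee_pos: [0.4779, 0.0406, 0.0504]
eef_rot: [0.001, 0.669, 0.743, -0.001]
force: [3.0, -15.0, -3.7]
width: 0.0009
```

>>> {"method": "move_arm", "body": {"deltas": [[[0.002,-0.02,0.05,0,0,0],[0.005,-0.05,0.1,0,0,0],[0.005,-0.05,0.3,0,0,0],[0.005,-0.05,0.7,0,0,0],[0.005,-0.05,1,0,0,0]]]}}

```text
clock: 9.1
ee_pos: [0.478, 0.0384, 0.1321]
eef_rot: [-0.0, 0.67, 0.743, -0.0]
force: [0.2, 0.8, 0.5]
width: 0.0003
```

>>> {"method": "move_arm", "body": {"deltas": [[[0,0,0.5,0,0,0],[0,0,1,0,0,0],[0,0,1,0,0,0]]]}}

```text
clock: 9.4
ee_pos: [0.4813, 0.0387, 0.2159]
eef_rot: [0.003, 0.67, 0.743, 0.003]
force: [0.3, 0.2, 0.6]
width: 0.0003
```

>>> {"method": "move_arm", "body": {"deltas": [[[-0.3,0.5,0,0,0,0],[-0.5,1,0,0,0,0]]]}}

```text
clock: 9.6
ee_pos: [0.4369, 0.1184, 0.2106]
eef_rot: [-0.0, 0.671, 0.742, -0.0]
force: [1.0, 0.3, -0.6]
width: 0.0005
```

>>> {"method": "move_arm", "body": {"deltas": [[[-0.3,0.5,0,0,0,0],[-0.4,1,0,0,0,0]]]}}

```text
clock: 9.8
ee_pos: [0.4034, 0.199, 0.2101]
eef_rot: [-0.001, 0.67, 0.743, -0.001]
force: [0.7, 0.7, 0.3]
width: 0.0003
```

>>> {"method": "move_arm", "body": {"deltas": [[[0,0.5,0,0,0,0],[0,1,0,0,0,0],[0,1,0,0,0,0]]]}}

```text
clock: 10.1
ee_pos: [0.406, 0.282, 0.2104]
eef_rot: [-0.0, 0.668, 0.744, 0.0]
force: [-0.1, -0.2, -0.4]
width: 0.0005
```

```bash
python3 look.py 6; python3 - <<'E'
from workcell import robot
import cv2,pickle
c=robot.capture("top");pickle.dump(c,open("top6.pkl","wb"));cv2.imwrite("pics/topf6.png",c["color"]);cv2.imwrite("pics/topz6.png",cv2.resize(c["color"][155:220,165:285],None,fx=6.5,fy=6.5,interpolation=cv2.INTER_CUBIC))
E
```

```text
10.1 [0.40598859 0.28202134 0.21040716] [-0.11342068 -0.20049191 -0.41260384]
```

View pics/scene6.png

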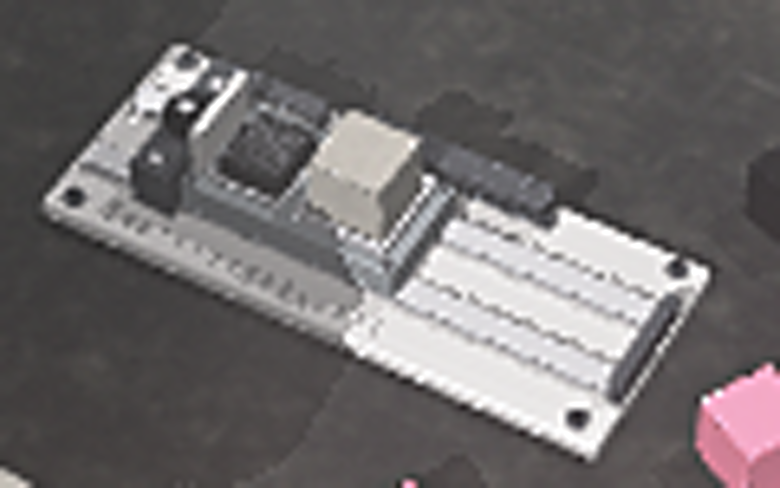

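View pics/topz6.png

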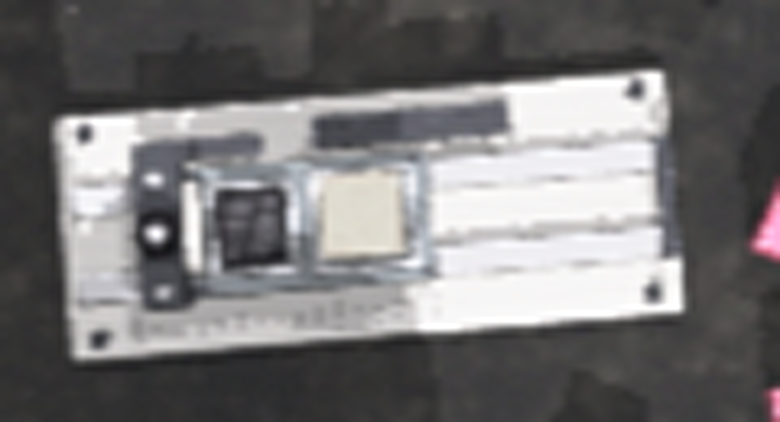

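View pics/topf6.png

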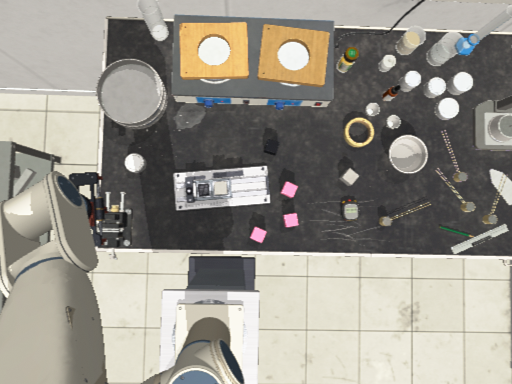

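```bash
python3 - <<'E'
import pickle,cv2,numpy as np
a=pickle.load(open("cap0.pkl","rb"))
b={"scene":pickle.load(open("cap6.pkl","rb")),"top":pickle.load(open("top6.pkl","rb"))}
def P(c): return np.diag([1,1,1])@np.array([[c["fx"],0,c["cx"]],[0,c["fy"],c["cy"]],[0,0,1]])@c["camera_from_world"][:3]
roi={("a","top"):(231,178,248,197),("b","top"):(195,180,212,200),("a","scene"):(226,172,248,194),("b","scene"):(194,158,216,182)}
for n,d in(("a",a),("b",b)):
    pts={}
    for v in("top","scene"):
        x0,y0,x1,y1=roi[n,v];g=cv2.cvtColor(d[v]["color"],cv2.COLOR_BGR2GRAY)[y0:y1,x0:x1]
        for th in (75,):
            m=(g<th).astype(np.uint8);k,l,s,ce=cv2.connectedComponentsWithStats(m)
            i=1+np.argmax(s[1:,4]);pts[v]=ce[i]+[x0,y0];print(n,v,th,s[i],pts[v])
    X=cv2.triangulatePoints(P(d["top"]),P(d["scene"]),pts["top"].reshape(2,1),pts["scene"].reshape(2,1));print((X[:3]/X[3]).ravel())
E
python3 - <<'E'
import sys;sys.path.insert(0,'.')
import os;os.chdir('.')
from h import *
import cv2
from math import *
c=pickle.load(open("cap6.pkl","rb"));i=cv2.resize(c["color"][145:200,180:250],None,fx=11,fy=11,interpolation=cv2.INTER_CUBIC)
cv2.imwrite("pics/z6.png",i)
c=d["scene"];i=cv2.resize(c["color"][155:210,215:285],None,fx=11,fy=11,interpolation=cv2.INTER_CUBIC);cv2.imwrite("pics/z0.png",i)
E
```

```text
a top 75 [3 3 4 3 8] [235.625 182.   ]
a scene 75 [ 4  7 15 11 47] [237.91489362 184.4893617 ]
[ 0.50920817 -0.07406912  0.00718451]
b top 75 [ 4  9 10  7 41] [203.2195122  192.82926829]
b scene 75 [ 5  6 15 12 61] [205.57377049 170.24590164]
[0.47060879 0.02540642 0.04645248]
```

View pics/z6.png

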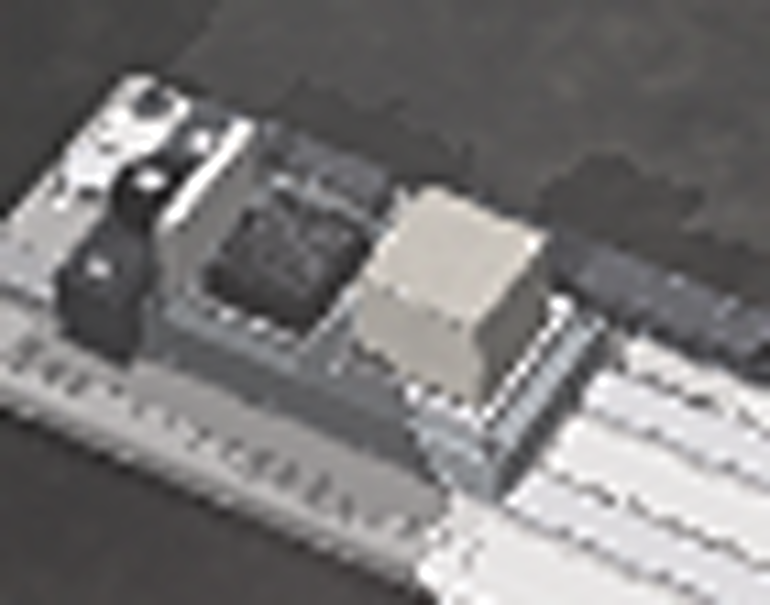

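View pics/z0.png

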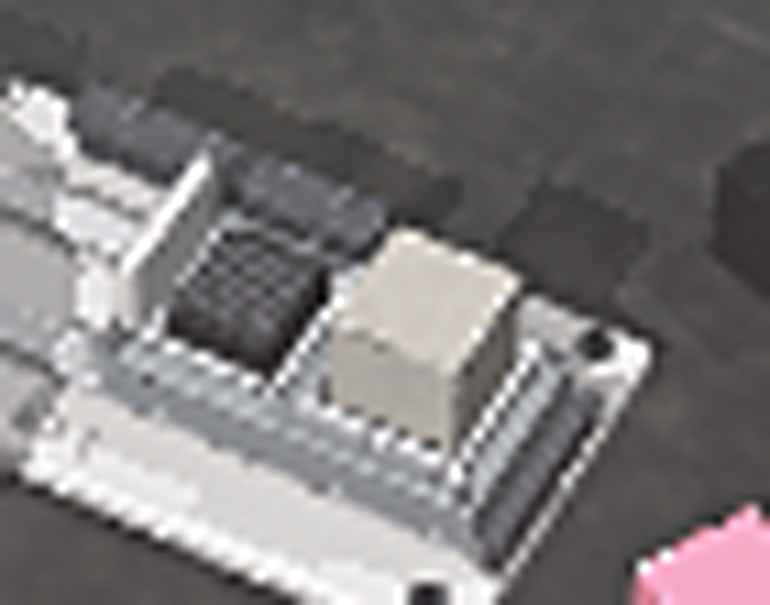

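```bash
python3 - <<'E'
from h import *
c=d["scene"];M=c["camera_from_world"]
f0=lambda X,Y,z:ray(c,215+(X+.5)/11-.5,155+(Y+.5)/11-.5,z)
f6=lambda X,Y,z:ray(c,180+(X+.5)/11-.5,145+(Y+.5)/11-.5,z)
def pr(p):
    q=M[:3,:3]@p+M[:3,3];return ((c["fx"]*q[0]/q[2]+c["cx"]+.5-180)*11-.5,(c["fy"]*q[1]/q[2]+c["cy"]+.5-145)*11-.5)
for n,a,b,z in(("wall",(208,155),(250,120),.068),("cubeR",(520,275),(552,235),.078),("cubeT",(400,228),(435,185),.078),("cubeN",(455,365),(480,322),.078),("cubeL",(330,318),(357,280),.078)):
    T=f6(*b,z)-f0(*a,z);print(n,T,np.linalg.norm(T))
for L in(.111,.114):
  T=np.array([-.101,.995,0])*L
  for n,a in(("T",(220,225)),("R",(328,268)),("L",(168,318))):
    p=f0(*a,.05)+T;print(L,n,"up",np.round(pr(p)),"down",np.round(pr(p-[0,0,.008])))
E
```

```text
wall [-0.01194946  0.11250765  0.        ] 0.11314044935673485
cubeR [-0.01146002  0.11103914  0.        ] 0.1116289496468643
cubeT [-0.01024151  0.11255787  0.        ] 0.1130228434440428
cubeN [-0.01231677  0.11165991  0.        ] 0.11233716678314859
cubeL [-0.01368054  0.11164629  0.        ] 0.11248133275391167
0.111 T up [271. 191.] down [272. 209.]
0.111 R up [374. 232.] down [375. 250.]
0.111 L up [215. 280.] down [217. 298.]
0.114 T up [262. 187.] down [263. 205.]
0.114 R up [365. 228.] down [366. 246.]
0.114 L up [206. 276.] down [208. 294.]
```

```bash
python3 - <<'E'
import pickle,cv2,numpy as np
a=pickle.load(open("cap0.pkl","rb"))["scene"]["color"];b=pickle.load(open("cap6.pkl","rb"))["color"];e=pickle.load(open("cap5.pkl","rb"))["color"]
def z(i,x,y):
    r=i[y:y+24,x:x+26].astype(float);r=np.clip(255*(r/170)**.6,0,255).astype(np.uint8)
    return cv2.resize(r,None,fx=15,fy=15,interpolation=cv2.INTER_NEAREST)
cv2.imwrite("pics/cmp.png",np.hstack([z(a,226,169),z(b,194,158)]))
E
```

```text
(no output)
```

View pics/cmp.png

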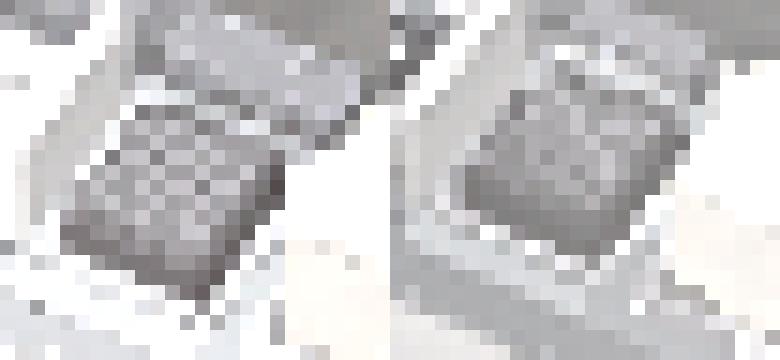

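>>> {"method": "move_arm", "body": {"deltas": [[[0.2,-0.5,0,0,0,0],[0.4,-1,0,0,0,0]]]}}

```text
clock: 10.4
ee_pos: [0.4377, 0.1969, 0.2104]
eef_rot: [-0.0, 0.669, 0.743, -0.001]
force: [0.3, 0.5, -0.7]
width: 0.0007
```

>>> {"method": "move_arm", "body": {"deltas": [[[0.2,-0.5,0,0,0,0],[0.45,-1,0,0,0,0]]]}}

```text
clock: 10.6
ee_pos: [0.4735, 0.1155, 0.2105]
eef_rot: [-0.0, 0.67, 0.742, -0.001]
force: [-0.0, 1.7, -0.5]
width: 0.0004
```

>>> {"method": "move_arm", "body": {"deltas": [[[0.05,-0.5,0,0,0,0],[0.05,-1,0,0,0,0],[0.05,-1,0,0,0,0],[0.05,-1,0,0,0,0]]]}}

```text
clock: 11.0
ee_pos: [0.4776, 0.0367, 0.2107]
eef_rot: [-0.0, 0.671, 0.741, -0.0]
force: [-0.7, 0.2, -0.4]
width: 0.0007
```

>>> {"method": "move_arm", "body": {"deltas": [[[0,-0.04,-0.5,0,0,0],[0,-0.04,-1,0,0,0],[0,-0.04,-1,0,0,0]]]}}

```text
clock: 11.3
ee_pos: [0.4744, 0.0357, 0.1272]
eef_rot: [-0.003, 0.669, 0.743, -0.003]
force: [-0.9, -0.3, -0.2]
width: 0.0006
```

>>> {"method": "move_arm", "body": {"deltas": [[[0,0,-0.3,0,0,0],[0,0,-0.6,0,0,0],[0,0,-0.9,0,0,0],[0,0,-0.9,0,0,0],[0,0,-0.9,0,0,0]]]}}

```text
clock: 11.8
ee_pos: [0.4789, 0.0357, 0.0602]
eef_rot: [0.0, 0.669, 0.743, 0.0]
force: [-0.1, -0.7, 0.6]
width: 0.0003
```

>>> {"method": "move_arm", "body": {"deltas": [[[0,0,-0.06,0,0,0],[0,0,-0.11,0,0,0],[0,0,-0.11,0,0,0]]]}}

```text
clock: 12.1
ee_pos: [0.4786, 0.0352, 0.0506]
eef_rot: [0.0, 0.67, 0.743, 0.0]
force: [-0.5, -0.4, 0.5]
width: 0.0006
```

>>> {"method": "move_arm", "body": {"deltas": [[[0,0,-0.015,0,0,0],[0,0,-0.02,0,0,0],[0,0,-0.02,0,0,0]]]}}

```text
clock: 12.4
ee_pos: [0.4787, 0.0352, 0.0489]
eef_rot: [0.0, 0.67, 0.743, 0.0]
force: [-1.2, 0.7, 2.6]
width: 0.0004
```

>>> {"method": "move_arm", "body": {"deltas": [[[0,0,0.1,0,0,0],[0,0,0.5,0,0,0],[0,0,1,0,0,0]]]}}

```text
clock: 12.7
ee_pos: [0.477, 0.035, 0.1287]
eef_rot: [-0.001, 0.67, 0.743, -0.001]
force: [2.0, 0.4, 0.4]
width: 0.0004
```

>>> {"method": "move_arm", "body": {"deltas": [[[0,0,0.5,0,0,0],[0,0,1,0,0,0],[0,0,1,0,0,0]]]}}

```text
clock: 13.0
ee_pos: [0.4816, 0.0353, 0.214]
eef_rot: [0.003, 0.67, 0.743, 0.003]
force: [0.4, 0.1, -0.0]
width: 0.0005
```

>>> {"method": "move_arm", "body": {"deltas": [[[-0.3,0.5,0,0,0,0],[-0.5,1,0,0,0,0]]]}}

```text
clock: 13.2
ee_pos: [0.4372, 0.115, 0.2085]
eef_rot: [-0.0, 0.671, 0.742, -0.0]
force: [0.9, 0.4, -1.6]
width: 0.0004
```

>>> {"method": "move_arm", "body": {"deltas": [[[-0.2,0.5,0,0,0,0],[-0.4,1,0,0,0,0],[-0.4,1,0,0,0,0],[-0.4,1,0,0,0,0]]]}}

```text
clock: 13.6
ee_pos: [0.4056, 0.1956, 0.2081]
eef_rot: [-0.0, 0.669, 0.744, -0.001]
force: [0.1, 0.2, -0.7]
width: 0.0004
```

```bash
python3 look.py 7; python3 - <<'E'
import pickle,cv2
a=pickle.load(open("cap6.pkl","rb"))["color"];b=pickle.load(open("cap7.pkl","rb"))["color"]
print(cv2.absdiff(a,b)[150:215,170:260].mean())
E
```

```text
13.6 [0.40560783 0.19558129 0.2081455 ] [ 0.08060413  0.18208024 -0.66866486]
1.2736182336182336
```

View pics/scene7.png

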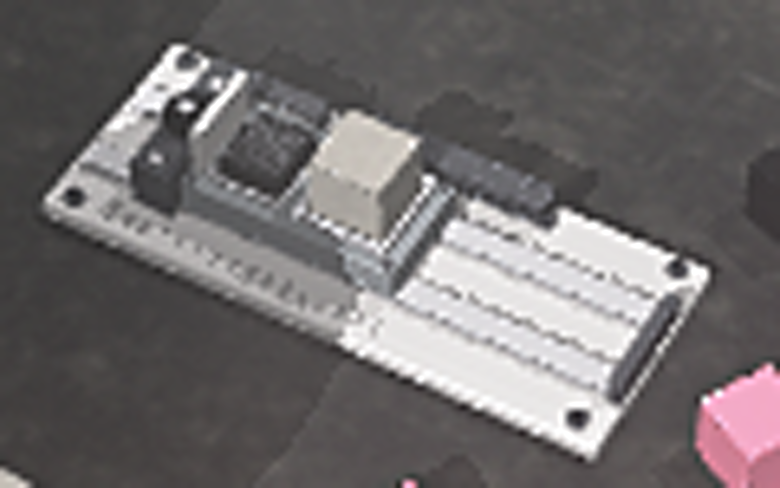

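The picture shows the carriage against the stop at about (190,180), the cube still in its nest at (365,165), and the arm clear.

```bash
python3 -c "
from workcell import robot
print(robot.close_job())"
```

```text
the job is handed in; nothing more can be done
None
```

The carriage is up against the end stop and its lock button is back up. I handed the job in at about 13.6 s; no verdict was reported.

With the closed fingertips I pressed the button about 7.5 mm (7 N) and kept it down while pushing the thumb wall. The carriage travelled about 112 mm.

- **Against the stop:** sliding took about 3 N. At the end the push rose to 27 N with only 0.2 mm more movement, so the carriage was hard against the stop. The last pictures agree.
- **Lock caught:** the two pictures alone did not settle whether the button was up; my corner readings fell between the up and down positions. So I touched it lightly, and it met the fingertips at z ≈ 49 mm with 2.6 N, nearly the same as before the job. That means it is up. I did not pull the carriage back to test the lock itself.
- **Everything else:** the last picture shows the cube still in its nest and the arm clear. I saw no sign that anything else moved.

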